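Set the step attenuator to its third click

TASK

Set the step attenuator on the bench to its third step: with a fingertip push its sliding lever back to the end stop nearest the robot, then push it away from the robot by three clicks from there and leave it resting in that third notch; it must never run on into the fourth. Only push the lever, do not pinch it between the fingers, and leave the tools and parts lying around where they are.

Things in the scene. Friction and masses are not known exactly. Their poses are not given: they have to be found in the camera images.
- attenuator: Step attenuator: flat grey box, bare aluminium panel on top, 220 (its x) x 96 x 46 mm high, screwed to the bench by low ears at mid-length. Origin at the centre of its underside, z up; panel 46 mm above it. The lever slides in the panel's middle slot along the box's x; +x points away from the robot, turned up to 0.45 rad either way. Engraved lines mark the notches, 14 mm apart, the zero line longer.
- lever (a joint): Lever travel along box +x, m: 0 = notch at the end stop nearest the robot (stop at -0.001), then notches every 0.014: 0.042 is the third click, 0.084 the last. Ball detent: leaving a notch takes about 6 N, falling to nearly nothing half-way; beyond half-way it snaps on into the next notch and stays, short of it it springs back. Starts about the first or second notch.
- lever_grip (a point): Centre of the lever's grip, an upright black paddle 14 mm thick along the slide, 34 mm wide across it, from 6 to 44 mm above the panel; this point is 23 mm above the panel, on the middle line of the box, at box x = -0.045 + travel. Half its thickness is lever_c8 (robot side), half lever_c9 (far side). Nothing stands on the panel.
- tape_1: Bystander, loose: a roll of black tape lying flat, 62x59x19 mm, lying on the bench; origin under its middle. Leave it alone.
- board_small: Bystander, loose: a small circuit board, 46x62x11 mm, lying on the bench; origin under its middle. Leave it alone.
- driver_red: Bystander, loose: a screwdriver, 19x163x21 mm, lying on the bench; origin under its middle. Leave it alone.
- side_cutters: Bystander, loose: side cutters, 51x132x10 mm, lying on the bench; origin under its middle. Leave it alone.
- key_loose_a: Bystander, loose: a loose long keyboard key, 154x22x14 mm, lying on the bench; origin under its middle. Leave it alone.

How it is judged:
By the outcome, as a careful person would: the job done as asked, in the order asked, and still so for the second after the job is handed in, with the robot touching nothing.
It also fails if it takes over 58 s, if anything falls off the work surface, if the arm or the gripper's body presses on something with over 40 N, if the wrist force passes 120 N, or if a joint passes its speed limit or range.

ROBOT

A 6-joint arm with a two-finger parallel gripper is mounted at the origin on a cart in front of the work surface, level with it; the furniture and walls round the work are solid. World frame = base frame: x ahead of the robot, y to its left, z up, the work surface at z = 0. Lengths are in m, angles in rad, forces in N, time in s.
With the tool pointing down it reaches from about 0.35 to 0.85 m from the base axis. Payload 8.1 kg.
Tool frame: the origin (TCP) lies at the very end of the fingers, on their centre line; the grasp point (between the pads) lies 19 mm behind it; z points along the fingers, y is the direction in which the jaws open and shut (so a half turn about z gives the same grasp; the last joint's range is limited). The gripper opens to 93 mm and grips with 3 to 60 N. Pads are 15 mm wide; open, the fingers measure 128 mm over their backs; the gripper's body (75 mm by 188 mm) begins 65 mm behind the grasp point.
Start: joints at [-1.312, 0.13, 1.488, -0, 1.523, -0.085], TCP at [0.202, -0.565, 0.219] pointing down, gripper open.
Joint ranges: [-2.96, 2.96], [-0.89, 2.26], [0.02, 2.5], [-1.34, 4.48], [0, 2.73], [-2.66, 2.66]. Speed limits (rad/s): [2.39, 2.39, 2.79, 3.14, 3.14, 3.14].

INTERFACE

Orientations are given as a rotation vector (axis times angle).
In Python, from plant import robot gives the robot as it stands.
- The arm moves only by the tool jog_arm, never from a script. Its argument "commands" is a list of rows, each a list of 3 entries, a list of its own where there are three numbers: the shift along the world's x, y, z scaled (see below), then the turn, a rotation vector about the world's x, y, z scaled (see below), then the closure, from -1 (fully open) to 1 (shut), so that 0 is half open. In form: [[[tx, ty, tz], [ax, ay, az], hand], ...]. A call has 1 to 10 rows; each row is the pose to reach, as a shift and turn from the pose measured when the call began, turning the shorter way round; what a row does not reach only later rows make up. The controller multiplies each number of a shift by 0.6 m and each number of a turn by 2 pi rad. A row lasts 1/8 s, in which the tool goes at most 62.5 mm and 10.7 degrees, less where a joint would pass 70% of its speed; a pose out of reach is approached as far as the arm can. A call with a number of a shift or a turn outside -1 to 1 is refused whole. A call with a gripper value outside its range is refused whole. The fingers move at their own pace and stop on an object; "newtons" is the grip in N (left out, the last holds). Time passes only in rows, so rows that repeat a pose let the fingers close. It gives the time, the measured TCP pose, the force and the opening at its end, in the units of the state.
- robot.read_state(): the state, without advancing time (a new reading comes with each control period).
- robot.read_camera(name): name is "scene" or "top"; returns a dict with "pixels" (420x560x3 uint8, red, green, blue), "fovy" (degrees; the focal length in pixels is half the picture's height over the tangent of half this angle, whatever the lens; pixels are square), "cx", "cy" (the principal point, pixels), "distortion" ([k1, k2, p1, p2, k3] as OpenCV has them; the pictures are not rectified), "rvec" (rotation vector, rad) and "tvec" (3), from world to camera coordinates, as OpenCV has them. Camera axes: x right, y down, z forward; pixel columns grow to the right and rows downward; lengths in m; the calibration is good to about 2 mm. A picture is of the moment at which its call begins. There is no depth.
- robot.close_job(): hands the job in, once; it reports no verdict.
Trained networks look in the newest picture that a camera, given by its name, has taken for a name from the list of things; names that differ only in an ending like _2 or _b are one class to them, and where a whole thing is asked for, a point or a joint stands for the part that bears it (a point fixed in the world has none). Each returns a list of dicts, best first, with "p" (0 to 1); they miss things now and then, are a little off and sometimes report something else, mostly with a low value. They report only what shows in the picture. A call takes as long as a camera call.
- robot.trace(camera, name): "pixels" (420x560 bool, what is visible of it) and "uv" ([column, row] in pixels, amid what is visible of it).
The state is a dict: "t": time; "q": joint angles; "dq": joint speeds; "joint_torque": joint torques, N m; "tool_pos": TCP position; "orientation": TCP orientation; "force": force on the tool from outside, world axes, zero at the start; "wrist_torque": the same for the moment, N m; "opening": finger opening in m.
Only numpy, scipy, OpenCV 4.12 (cv2) and the standard library are available. Lean on these libraries where they do the work, as an engineer would, in place of code of your own. Each camera call takes 0.05 s, during which the arm holds its last target.

## Working session

There is one attempt and no reset: what is moved stays moved. The work goes in short steps, Python scripts to look and compute and a tool call to move; the robot and the scene stay as the last step left them, time stands still between calls to the robot, and variables do not carry over. Pictures are saved under pics/ and viewed, and the job is handed in when it is done.

Besides the shell and the picture viewer there is one more tool, called as name(argument=value, ...) on one line, values as JSON. jog_arm: Moves the arm, as the interface text tells. Shifts and turns lie within -1 to 1; 1 stands for 0.6 m of shift or 2 pi rad of turn. Its arguments: {"type":"object","properties":{"commands":{"type":"array"},"newtons":{"type":"number"}},"required":["commands"]}

```bash
mkdir -p pics; cat > h.py <<'E'
import numpy as np, cv2
from plant import robot
def cam(name,fn=None):
    c=robot.read_camera(name)
    h=c["pixels"].shape[0]; f=h/2/np.tan(np.radians(c["fovy"])/2)
    c["K"]=np.array([[f,0,c["cx"]],[0,f,c["cy"]],[0,0,1.]]);c["D"]=np.array(c["distortion"],float)
    c["R"]=cv2.Rodrigues(np.array(c["rvec"],float))[0];c["t"]=np.array(c["tvec"],float)
    if fn: cv2.imwrite(fn,c["pixels"][:,:,::-1])
    return c
def proj(c,P):
    return cv2.projectPoints(np.array(P,float).reshape(-1,1,3),np.array(c["rvec"],float),c["t"],c["K"],c["D"])[0].reshape(-1,2)
def back(c,uv,z):
    n=cv2.undistortPoints(np.array(uv,float).reshape(-1,1,2),c["K"],c["D"]).reshape(-1,2)
    d=np.c_[n,np.ones(len(n))]@c["R"]; o=-c["R"].T@c["t"]
    return o+d*((z-o[2])/d[:,2])[:,None]
E
python3 - <<'E'
from h import *
for n in("top","scene"):
    c=cam(n,f"pics/{n}0.png"); print(n,-c["R"].T@c["t"],c["K"][0,0])
    for k in("attenuator","lever_grip"):
        for r in robot.trace(n,k)[:2]:
            print(k,r["p"],r["uv"],r["pixels"].sum(), back(c,[r["uv"]],0.046 if k=="attenuator" else .069))
print(robot.read_state())
E
```

```text
top [ 0.40023399 -0.02976468  0.91284903] 395.261886987208
attenuator 0.6 [260.2, 163.6] 4473 [[0.52874283 0.03842045 0.046     ]]
lever_grip 0.65 [230.5, 240.7] 597 [[0.35812386 0.09463649 0.069     ]]
lever_grip 0.41 [251.5, 171.4] 165 [[0.50794041 0.05473376 0.069     ]]
scene [-0.03887232  0.63222346  0.61354603] 514.4973679674232
attenuator 0.7 [213.9, 237.0] 4874 [[0.50002438 0.06947715 0.046     ]]
lever_grip 0.62 [213.9, 217.9] 371 [[0.51790518 0.04625931 0.069     ]]
{'t': 0.3, 'q': array([-1.31239353e+00,  1.30658643e-01,  1.48852562e+00, -3.00138149e-05,
        1.52301018e+00, -8.54164548e-02]), 'dq': array([ 7.61803917e-05, -1.44340359e-03, -2.58349304e-03,  2.01647675e-04,
       -1.33405788e-03,  8.37726856e-04]), 'joint_torque': array([ 2.54773090e-05, -5.59041131e+01, -4.91254234e+01,  7.65656051e-02,
        2.92769767e-02, -8.29503779e-05]), 'tool_pos': array([ 0.20220676, -0.56471214,  0.21830163]), 'orientation': array([-3.09469671e+00, -5.37313947e-01,  1.28550075e-04]), 'force': array([ 0.82993954,  0.7065343 , -0.05666315]), 'wrist_torque': array([0.03545974, 0.02084061, 0.0077198 ]), 'opening': 0.09276744564907159}
```

View pics/top0.png

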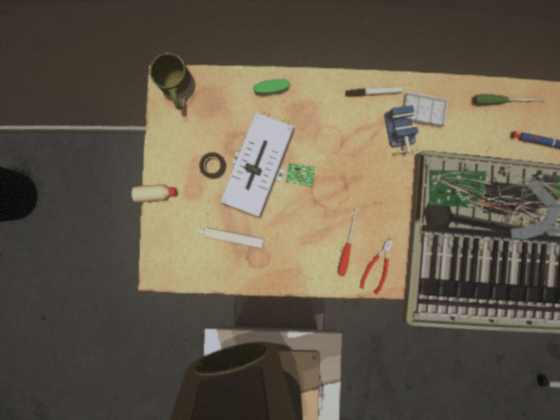

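View pics/scene0.png

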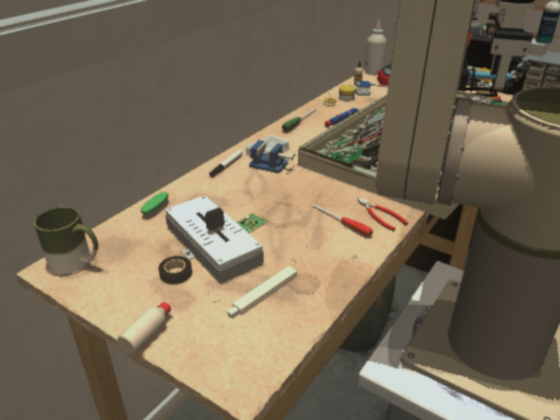

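```bash
python3 - <<'E'
import cv2
a=cv2.imread("pics/top0.png")[110:220,200:320]
cv2.imwrite("pics/top0z.png",cv2.resize(a,None,fx=5,fy=5,interpolation=cv2.INTER_CUBIC))
a=cv2.imread("pics/scene0.png")[160:310,120:300]
cv2.imwrite("pics/scene0z.png",cv2.resize(a,None,fx=4,fy=4,interpolation=cv2.INTER_CUBIC))
E
```

```text
(no output)
```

View pics/top0z.png

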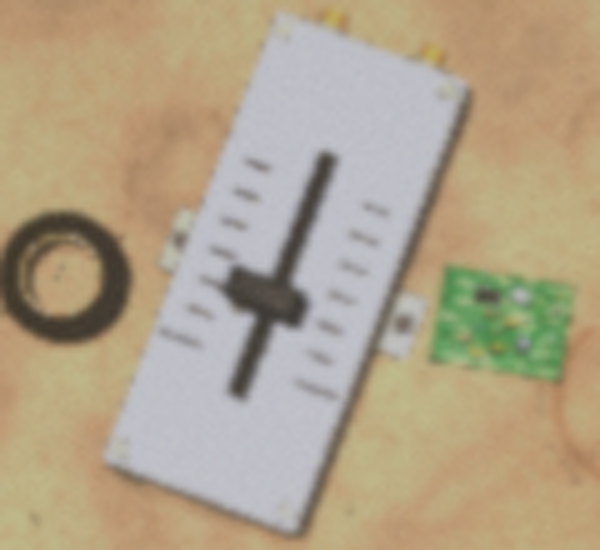

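View pics/scene0z.png

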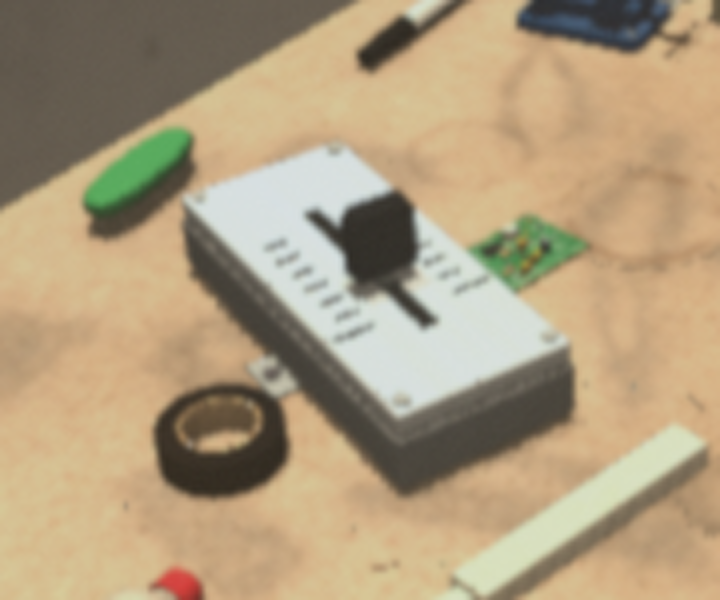

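```bash
cat >> h.py <<'E'
from scipy.optimize import least_squares
def bx(p,P):
    c,s=np.cos(p[2]),np.sin(p[2]); P=np.array(P,float)
    return np.c_[p[0]+c*P[:,0]-s*P[:,1],p[1]+s*P[:,0]+c*P[:,1],P[:,2]]
E
python3 - <<'E'
from h import *
# order: far+y, far-y, near-y, near+y
C=[[.11,.048,.046],[.11,-.048,.046],[-.11,-.048,.046],[-.11,.048,.046]]
Z=[[-.045,0.03,.046]]
T=(np.array([[278,14],[468,88],[300,532],[107,462]])+.5)/5-.5+[200,110]
S=(np.array([[185,195],[340,145],[570,350],[400,415]])+.5)/4-.5+[120,160]
ct,cs=cam("top"),cam("scene")
for nm,use in(("both",[(ct,T),(cs,S)]),("top",[(ct,T)]),("scene",[(cs,S)])):
    r=least_squares(lambda p:np.concatenate([(proj(c,bx(p,C))-U).ravel() for c,U in use]),[.53,.04,-.37])
    print(nm,r.x,np.abs(r.fun).max(),r.fun.round(1))
    if nm=="both":p=r.x
for c,n,o,f,w,h in((ct,"top",(200,110),5,120,110),(cs,"scene",(120,160),4,180,150)):
    a=cv2.imread(f"pics/{n}0.png")[o[1]:o[1]+h,o[0]:o[0]+w]
    a=cv2.resize(a,None,fx=f,fy=f,interpolation=cv2.INTER_CUBIC)
    def ln(P,col):
        q=(proj(c,bx(p,P))-o+.5)*f-.5
        cv2.polylines(a,[q.round().astype(int).reshape(-1,1,2)],False,col,1)
    ln(C+C[:1],(0,255,0))
    for k in range(7): ln([[-.045+.014*k,-.035,.046],[-.045+.014*k,.035,.046]],(255,0,0))
    for k,col in((1,(0,0,255)),(2,(0,200,0))):
        x=-.045+.014*k
        ln([[x+sx*.007,sy*.017,.09] for sx,sy in((1,1),(1,-1),(-1,-1),(-1,1),(1,1))],col)
    cv2.imwrite(f"pics/{n}0f.png",a)
E
```

```text
both [ 0.52747119  0.04509648 -0.33788598] 2.415559023977096 [-0.1 -1.6  2.1 -1.2 -0.3  2.4 -2.2  0.7 -2.4  0.1  0.7 -2.   2.4 -1.8
 -0.9  1.7]
top [ 0.52771446  0.04488338 -0.32771105] 2.2808326266832637 [-0.5 -1.7  1.8 -1.7  0.4  2.3 -1.7  1. ]
scene [ 0.52693891  0.04549207 -0.34693196] 2.2008664420153536 [-2.   0.   1.3 -1.9  2.2 -1.3 -1.5  2. ]
```

View pics/top0f.png

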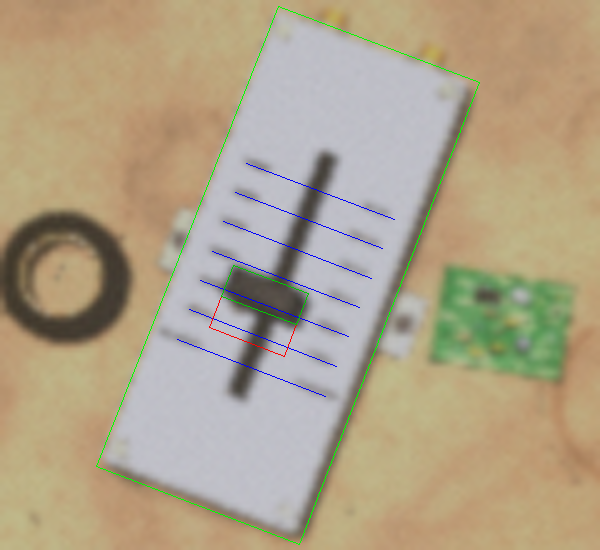

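View pics/scene0f.png

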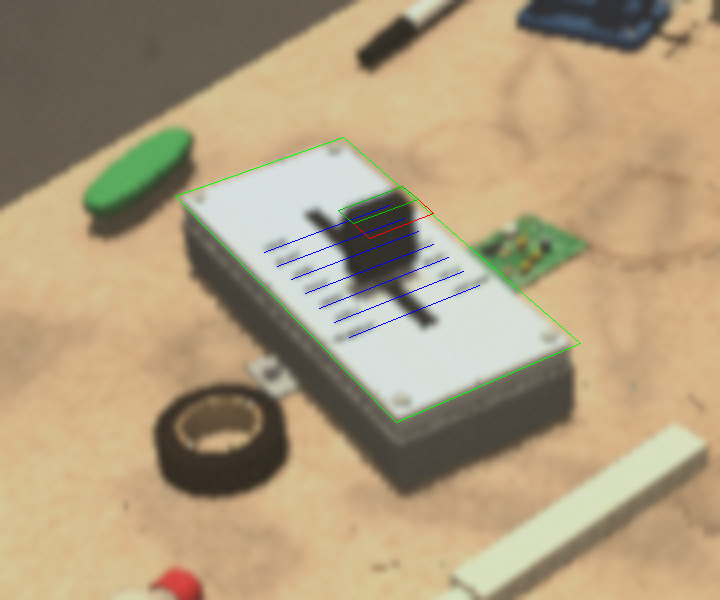

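```bash
cat >> h.py <<'E'
from scipy.spatial.transform import Rotation as Ro
B=[.5274,.0451,-.342]
def st():
    s=robot.read_state(); d=s["tool_pos"]-[B[0],B[1],0]; c,n=np.cos(B[2]),np.sin(B[2])
    X=Ro.from_rotvec(s["orientation"]).as_matrix()
    print("t",round(s["t"],2),"box xyz mm",np.round(1e3*np.array([c*d[0]+n*d[1],-n*d[0]+c*d[1],d[2]]),2),"head err",round(np.arctan2(X[1,0],X[0,0])-B[2],4),"z",X[:,2].round(3),"Fbox",np.round([c*s["force"][0]+n*s["force"][1],-n*s["force"][0]+c*s["force"][1],s["force"][2]],2),"open",round(s["opening"],4),"q6",round(s["q"][5],2))
    return s
def tgt(x,y,z):
    s=st()
    P=bx(B,[[x,y,z]])[0]; print("shift",np.round((P-s["tool_pos"])/.6,4))
    X=Ro.from_rotvec(s["orientation"]).as_matrix()
    h=B[2]; D=np.array([[np.cos(h),np.sin(h),0],[np.sin(h),-np.cos(h),0],[0,0,-1]])
    print("turn",np.round(Ro.from_matrix(D@X.T).as_rotvec()/2/np.pi,4))
E
python3 -c "
from h import *
tgt(.022,0,.20)"
```

```text
t 0.4 box xyz mm [-101.77 -683.62  218.49] head err 0.6858 z [-0.  0. -1.] Fbox [0.58 0.19 0.36] open 0.0935 q6 -0.09
shift [ 0.5765  1.0042 -0.0308]
turn [-0.      0.     -0.1092]
```

jog_arm(commands=[[[0, 0, 0.07], [0, 0, 0], 1], [[0, 0, 0.14], [0, 0, 0], 1], [[0, 0, 0.14], [0, 0, 0], 1]], newtons=10)

```text
t: 0.78
tool_pos: [0.2027, -0.5667, 0.3075]
orientation: [3.088, 0.536, 0.001]
force: [0.2, -1.4, 0.1]
opening: 0.0676
```

```bash
python3 -c "
from h import *
tgt(.022,0,.20)"
```

```text
t 0.78 box xyz mm [-100.69 -685.24  307.49] head err 0.6858 z [ 0.002 -0.007 -1.   ] Fbox [ 0.66 -1.2   0.15] open 0.0676 q6 -0.09
shift [ 0.5757  1.0073 -0.1791]
turn [ 1.200e-03 -1.000e-04 -1.091e-01]
```

jog_arm(commands=[[[0.1, 0.1, 0], [0, 0, -0.02], 1], [[0.2, 0.2, 0], [0, 0, -0.04], 1], [[0.3, 0.3, 0], [0, 0, -0.06], 1], [[0.38, 0.4, 0], [0, 0, -0.08], 1], [[0.44, 0.5, 0], [0, 0, -0.1], 1], [[0.48, 0.6, 0], [0, 0, -0.109], 1], [[0.52, 0.7, 0], [0, 0, -0.109], 1], [[0.55, 0.8, 0], [0, 0, -0.109], 1], [[0.57, 0.9, 0], [0, 0, -0.109], 1], [[0.575, 0.98, 0], [0, 0, -0.109], 1]])

```text
t: 2.02
tool_pos: [0.5317, -0.0467, 0.3062]
orientation: [3.089, -0.532, -0.005]
force: [0.7, -0.4, -0.2]
opening: 0.0007
```

```bash
python3 -c "
from h import *
tgt(.022,0,.11)"
```

```text
t 2.02 box xyz mm [ 34.86 -85.04 306.16] head err 0.0009 z [-0.004 -0.007 -1.   ] Fbox [ 0.81 -0.1  -0.2 ] open 0.0007 q6 1.73
shift [ 0.0273  0.1407 -0.3269]
turn [ 0.0011 -0.0007 -0.0001]
```

jog_arm(commands=[[[0.027, 0.1, 0], [0.001, -0.0005, 0], 1], [[0.027, 0.141, -0.08], [0.001, -0.0005, 0], 1], [[0.027, 0.141, -0.16], [0.001, -0.0005, 0], 1], [[0.027, 0.141, -0.24], [0.001, -0.0005, 0], 1], [[0.027, 0.141, -0.31], [0.001, -0.0005, 0], 1], [[0.027, 0.141, -0.327], [0.001, -0.0005, 0], 1], [[0.027, 0.141, -0.327], [0.001, -0.0005, 0], 1]])

```text
t: 2.9
tool_pos: [0.5475, 0.0378, 0.1097]
orientation: [3.095, -0.533, -0.004]
force: [0.0, -0.6, -0.4]
opening: 0.0006
```

```bash
python3 -c "
from h import *
tgt(.022,0,.060)
for n,o,w,h in (('top',(200,110),120,110),('scene',(120,130),180,150)):
    c=cam(n);a=c['pixels'][o[1]:o[1]+h,o[0]:o[0]+w,::-1]
    cv2.imwrite(f'pics/{n}1.png',cv2.resize(a,None,fx=4,fy=4,interpolation=cv2.INTER_CUBIC))
"
```

```text
t 2.9 box xyz mm [ 2.138e+01 -1.000e-01  1.097e+02] head err 0.0008 z [-0.003 -0.    -1.   ] Fbox [ 0.25 -0.55 -0.44] open 0.0006 q6 1.89
shift [ 0.001  -0.0002 -0.0828]
turn [ 0.0001 -0.0004 -0.0001]
```

View pics/scene1.png

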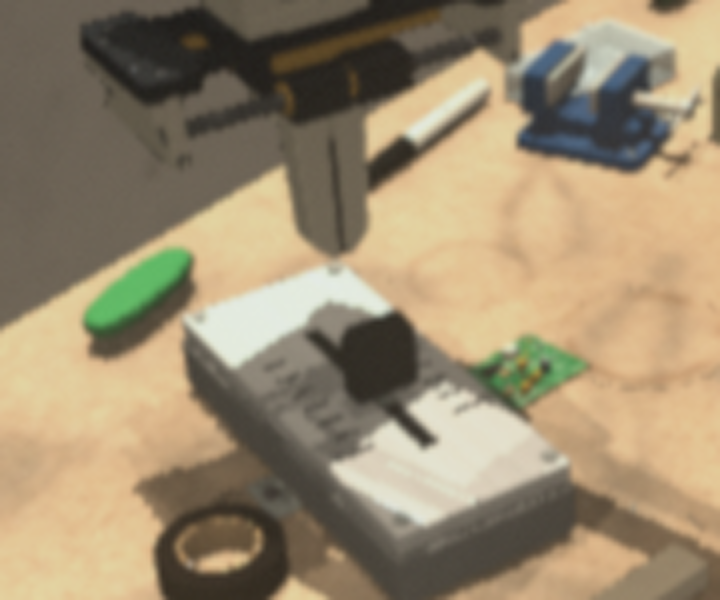

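View pics/top1.png

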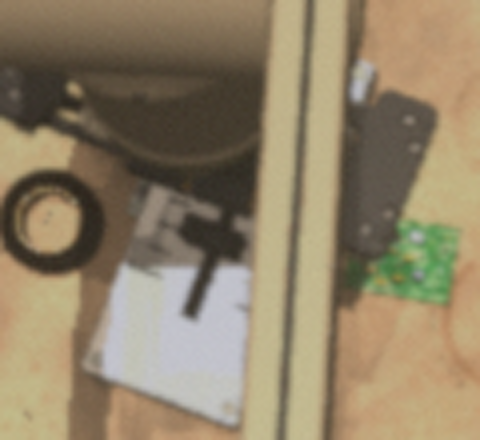

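jog_arm(commands=[[[0.001, 0, -0.04], [0, -0.0004, 0], 1], [[0.001, 0, -0.082], [0, -0.0004, 0], 1], [[0.001, 0, -0.082], [0, -0.0004, 0], 1], [[-0.0147, 0.0056, -0.082], [0, -0.0004, 0], 1], [[-0.0225, 0.0084, -0.082], [0, -0.0004, 0], 1], [[-0.0225, 0.0084, -0.082], [0, -0.0004, 0], 1]])

```text
t: 3.75
tool_pos: [0.536, 0.0431, 0.0639]
orientation: [-3.096, 0.533, -0.009]
force: [-1.1, 0.5, -0.3]
opening: 0.0005
```

```bash
python3 -c "
from h import *
tgt(-.03,0,.060)
"
```

```text
t 3.75 box xyz mm [ 8.81  0.99 63.9 ] head err 0.0012 z [ 0.006 -0.001 -1.   ] Fbox [-1.26  0.12 -0.34] open 0.0005 q6 1.9
shift [-0.0615  0.0201 -0.0065]
turn [ 0.0001  0.0009 -0.0002]
```

jog_arm(commands=[[[-0.0094, 0.0027, -0.005], [0, 0.0008, 0], 1], [[-0.0126, 0.0038, -0.005], [0, 0.0008, 0], 1], [[-0.0157, 0.0048, -0.005], [0, 0.0008, 0], 1], [[-0.0188, 0.0058, -0.005], [0, 0.0008, 0], 1], [[-0.0188, 0.0058, -0.005], [0, 0.0008, 0], 1]])

```text
t: 4.38
tool_pos: [0.5256, 0.0463, 0.0611]
orientation: [3.096, -0.533, 0.004]
force: [5.8, -1.9, -2.4]
opening: 0.0006
```

```bash
python3 -c "
from h import *
tgt(-.03,0,.060)
"
```

```text
t 4.38 box xyz mm [-2.13  0.54 61.12] head err 0.0011 z [ 0.003 -0.001 -1.   ] Fbox [ 6.09  0.2  -2.4 ] open 0.0006 q6 1.9
shift [-0.0441  0.0147 -0.0019]
turn [ 0.0001  0.0004 -0.0002]
```

jog_arm(commands=[[[-0.0031, 0.0008, -0.001], [0, 0.0004, 0], 1], [[-0.0063, 0.0019, -0.001], [0, 0.0004, 0], 1], [[-0.0094, 0.0029, -0.001], [0, 0.0004, 0], 1], [[-0.0126, 0.004, -0.001], [0, 0.0004, 0], 1], [[-0.0157, 0.005, -0.001], [0, 0.0004, 0], 1], [[-0.0188, 0.006, -0.001], [0, 0.0004, 0], 1], [[-0.022, 0.007, -0.001], [0, 0.0004, 0], 1], [[-0.0251, 0.0082, -0.001], [0, 0.0004, 0], 1], [[-0.0283, 0.0094, -0.001], [0, 0.0004, 0], 1], [[-0.0283, 0.0094, -0.001], [0, 0.0004, 0], 1]])

```text
t: 5.62
tool_pos: [0.5081, 0.0522, 0.0604]
orientation: [3.095, -0.533, -0.001]
force: [-0.1, 0.2, -0.5]
opening: 0.0005
```

```bash
python3 -c "
from h import *
tgt(-.03,0,.060)
"
```

```text
t 5.62 box xyz mm [-20.57   0.18  60.44] head err 0.0011 z [-0.001 -0.001 -1.   ] Fbox [-0.17  0.18 -0.54] open 0.0005 q6 1.91
shift [-0.0149  0.005  -0.0007]
turn [ 0.0001 -0.0001 -0.0002]
```

jog_arm(commands=[[[-0.0031, 0.001, 0], [0, 0, 0], 1], [[-0.0063, 0.002, 0], [0, 0, 0], 1], [[-0.0094, 0.003, 0], [0, 0, 0], 1], [[-0.0126, 0.004, 0], [0, 0, 0], 1], [[-0.0126, 0.004, 0], [0, 0, 0], 1], [[-0.0126, 0.004, 0], [0, 0, 0], 1]])

```text
t: 6.38
tool_pos: [0.5014, 0.0543, 0.0607]
orientation: [3.095, -0.533, 0.002]
force: [5.1, -0.6, -2.4]
opening: 0.0006
```

```bash
python3 -c "
from h import *
tgt(-.03,0,.060)
"
```

```text
t 6.38 box xyz mm [-2.758e+01 -5.000e-02  6.067e+01] head err 0.0011 z [ 0.001 -0.001 -1.   ] Fbox [ 5.04  1.17 -2.4 ] open 0.0006 q6 1.92
shift [-0.0038  0.0014 -0.0011]
turn [ 0.0002  0.0002 -0.0002]
```

jog_arm(commands=[[[-0.0035, 0.0013, -0.001], [0, 0, 0], 1], [[-0.005, 0.0018, -0.001], [0, 0, 0], 1], [[-0.005, 0.0018, -0.001], [0, 0, 0], 1]])

```text
t: 6.75
tool_pos: [0.5007, 0.0546, 0.0608]
orientation: [3.095, -0.533, 0.011]
force: [11.7, -3.3, -7.2]
opening: 0.0006
```

```bash
python3 -c "
from h import *
tgt(-.03,0,.060)
"
```

```text
t 6.75 box xyz mm [-28.33   0.    60.76] head err 0.0009 z [ 0.006 -0.002 -1.   ] Fbox [12.11  0.81 -7.15] open 0.0006 q6 1.92
shift [-0.0026  0.0009 -0.0013]
turn [ 0.0004  0.001  -0.0002]
```

jog_arm(commands=[[[0.0157, -0.0056, 0], [0, 0, 0], 1], [[0.035, -0.0125, 0], [0, 0, 0], 1], [[0.035, -0.0125, 0.08], [0, 0, 0], 1], [[0.035, -0.0125, 0.1], [0, 0, 0], 1], [[0.035, -0.0125, 0.1], [0, 0, 0], 1]])

```text
t: 7.38
tool_pos: [0.5228, 0.047, 0.1217]
orientation: [3.095, -0.533, 0.014]
force: [0.4, 0.4, -0.3]
opening: 0.0004
```

```bash
cat >> h.py <<'E'
def view(fn,ks):
    c=cam("scene"); o=(140,160); w,h,f=140,120,5
    a=cv2.resize(np.ascontiguousarray(c["pixels"][o[1]:o[1]+h,o[0]:o[0]+w,::-1]),None,fx=f,fy=f,interpolation=cv2.INTER_CUBIC)
    for k,col in zip(ks,((0,0,255),(0,220,0),(255,0,0))):
        x=-.045+.014*k
        for z in (.09,.052):
            P=[[x+sx*.007,sy*.017,z] for sx,sy in((1,1),(1,-1),(-1,-1),(-1,1),(1,1))]
            q=(proj(c,bx(B,P))-o+.5)*f-.5
            cv2.polylines(a,[q.round().astype(int).reshape(-1,1,2)],False,col,1)
    cv2.imwrite(fn,a)
E
python3 -c "
from h import *
tgt(-.075,0,.060)
view('pics/s2.png',[0,1])
"
```

```text
t 7.38 box xyz mm [ -5.02   0.26 121.68] head err 0.0009 z [ 0.009 -0.002 -1.   ] Fbox [ 0.27  0.55 -0.34] open 0.0004 q6 1.91
shift [-0.11    0.0387 -0.1028]
turn [ 0.0003  0.0014 -0.0001]
```

View pics/s2.png

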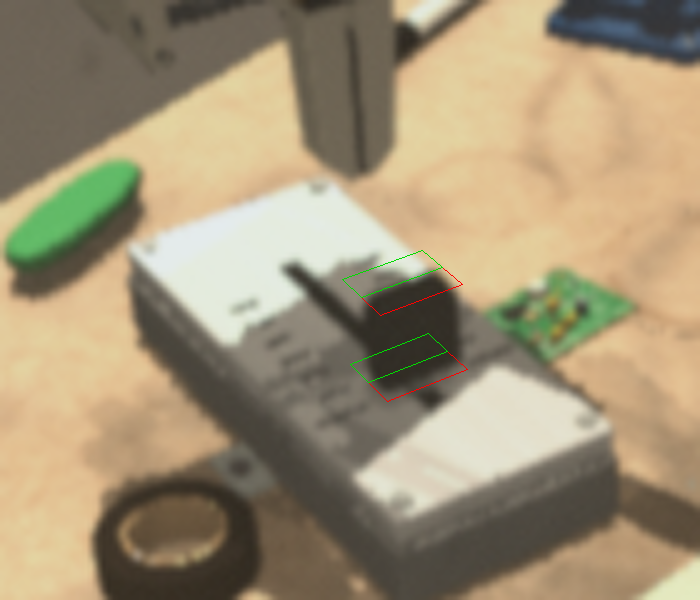

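jog_arm(commands=[[[-0.04, 0.014, 0.01], [0, 0.0014, 0], 1], [[-0.11, 0.0387, 0.01], [0, 0.0014, 0], 1], [[-0.11, 0.0387, 0.0], [0, 0.0014, 0], 1], [[-0.11, 0.0387, -0.07], [0, 0.0014, 0], 1], [[-0.11, 0.0387, -0.1], [0, 0.0014, 0], 1], [[-0.11, 0.0387, -0.103], [0, 0.0014, 0], 1], [[-0.11, 0.0387, -0.103], [0, 0.0014, 0], 1]])

```text
t: 8.3
tool_pos: [0.4559, 0.0701, 0.0585]
orientation: [3.093, -0.533, -0.004]
force: [0.1, 0.5, -0.2]
opening: 0.0007
```

```bash
python3 -c "
from h import *
tgt(-.06,0,.060)
"
```

```text
t 8.3 box xyz mm [-75.71  -0.38  58.45] head err 0.0007 z [-0.003 -0.002 -1.   ] Fbox [-0.1   0.53 -0.18] open 0.0007 q6 1.96
shift [ 0.0249 -0.0082  0.0026]
turn [ 0.0004 -0.0005 -0.0001]
```

Approach to -60, then creep.

jog_arm(commands=[[[0.0125, -0.004, 0.0026], [0, -0.0005, 0], 1], [[0.0249, -0.0082, 0.0026], [0, -0.0005, 0], 1], [[0.0249, -0.0082, 0.0026], [0, -0.0005, 0], 1], [[0.0249, -0.0082, 0.0026], [0, -0.0005, 0], 1]])

```text
t: 8.8
tool_pos: [0.4712, 0.0651, 0.0601]
orientation: [3.094, -0.533, 0.002]
force: [-0.7, 0.6, 0.7]
opening: 0.0003
```

```bash
python3 -c "
from h import *
tgt(-.055,0,.060)
"
```

```text
t 8.8 box xyz mm [-5.963e+01 -2.000e-02  6.015e+01] head err 0.0007 z [ 0.001 -0.002 -1.   ] Fbox [-0.88  0.3   0.72] open 0.0003 q6 1.94
shift [ 0.0073 -0.0025 -0.0002]
turn [ 0.0004  0.0001 -0.0001]
```

jog_arm(commands=[[[0.0016, -0.0006, 0], [0, 0, 0], 1], [[0.0031, -0.0011, 0], [0, 0, 0], 1], [[0.0031, -0.0011, 0], [0, 0, 0], 1], [[0.0031, -0.0011, 0], [0, 0, 0], 1]])

```text
t: 9.3
tool_pos: [0.4721, 0.0647, 0.06]
orientation: [3.094, -0.533, -0.001]
force: [-5.4, 2.1, 5.1]
opening: 0.0003
```

```bash
python3 -c "
from h import *
tgt(-.055,0,.060)
"
```

```text
t 9.3 box xyz mm [-5.864e+01 -5.000e-02  6.001e+01] head err 0.0008 z [-0.001 -0.002 -1.   ] Fbox [-5.82  0.13  5.08] open 0.0003 q6 1.94
shift [ 0.0057 -0.002  -0.    ]
turn [ 0.0003 -0.0002 -0.0001]
```

jog_arm(commands=[[[0.0016, -0.0006, 0], [0, 0, 0], 1], [[0.0016, -0.0006, 0], [0, 0, 0], 1], [[0.0016, -0.0006, 0], [0, 0, 0], 1]])

```text
t: 9.68
tool_pos: [0.4722, 0.0647, 0.0599]
orientation: [3.094, -0.533, -0.004]
force: [-4.9, 2.4, 4.7]
opening: 0.0004
```

```bash
python3 -c "
from h import *
tgt(-.055,0,.060)
"
```

```text
t 9.68 box xyz mm [-5.861e+01 -4.000e-02  5.990e+01] head err 0.0011 z [-0.003 -0.002 -1.   ] Fbox [-5.38  0.61  4.71] open 0.0004 q6 1.94
shift [ 0.0057 -0.002   0.0002]
turn [ 0.0002 -0.0005 -0.0002]
```

jog_arm(commands=[[[0.0031, -0.0011, 0], [0, -0.0005, 0], 1], [[0.0047, -0.0017, 0], [0, -0.0005, 0], 1], [[0.0063, -0.0022, 0], [0, -0.0005, 0], 1], [[0.0079, -0.0028, 0], [0, -0.0005, 0], 1], [[0.0094, -0.0033, 0], [0, -0.0005, 0], 1], [[0.011, -0.0039, 0], [0, -0.0005, 0], 1], [[0.0126, -0.0045, 0], [0, -0.0005, 0], 1], [[0.0137, -0.0049, 0], [0, -0.0005, 0], 1], [[0.0137, -0.0049, 0], [0, -0.0005, 0], 1], [[0.0137, -0.0049, 0], [0, -0.0005, 0], 1]])

```text
t: 10.92
tool_pos: [0.4805, 0.0617, 0.0599]
orientation: [3.095, -0.533, 0.001]
force: [0.2, 0.8, 0.4]
opening: 0.0006
```

```bash
python3 -c "
from h import *
tgt(-.0455,0,.060)
view('pics/s3.png',[1,2])
"
```

```text
t 10.93 box xyz mm [-49.78  -0.07  59.94] head err 0.001 z [ 0.    -0.002 -1.   ] Fbox [-0.09  0.8   0.39] open 0.0006 q6 1.94
shift [ 0.0068 -0.0023  0.0001]
turn [ 0.0003  0.     -0.0002]
```

View pics/s3.png

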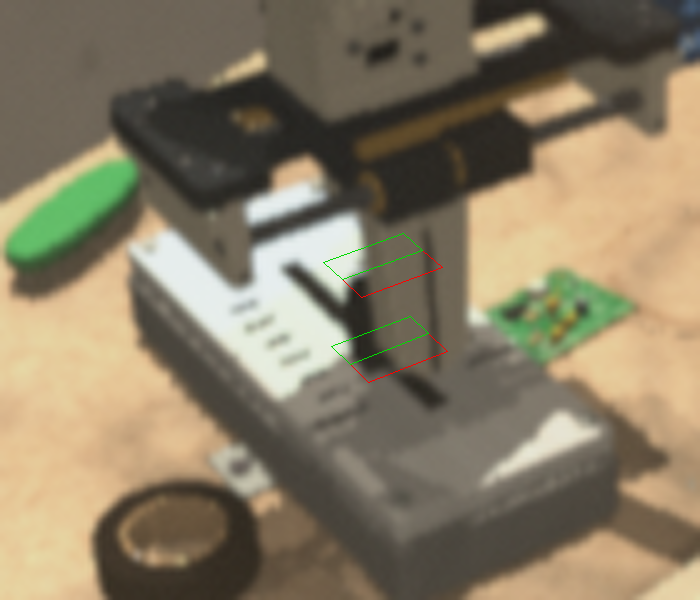

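jog_arm(commands=[[[0.003, -0.0011, 0], [0, 0, 0], 1], [[0.006, -0.0021, 0], [0, 0, 0], 1], [[0.0083, -0.003, 0], [0, 0, 0], 1], [[0.0083, -0.003, 0], [0, 0, 0], 1], [[0.0083, -0.003, 0], [0, 0, 0], 1]])

```text
t: 11.6
tool_pos: [0.485, 0.0601, 0.0598]
orientation: [3.095, -0.532, -0.001]
force: [-4.2, 2.7, 3.0]
opening: 0.0001
```

```bash
python3 -c "
from h import *
tgt(-.036,0,.060)
"
```

```text
t 11.6 box xyz mm [-4.496e+01 -3.000e-02  5.983e+01] head err 0.0012 z [-0.001 -0.001 -1.   ] Fbox [-4.87  1.13  3.04] open 0.0001 q6 1.93
shift [ 0.0141 -0.005   0.0003]
turn [ 0.0002 -0.0001 -0.0002]
```

Contact at about −45.2 as predicted (notch 1). Second click.

jog_arm(commands=[[[0.0031, -0.0011, 0], [0, 0, 0], 1], [[0.0047, -0.0017, 0], [0, 0, 0], 1], [[0.0063, -0.0022, 0], [0, 0, 0], 1], [[0.0079, -0.0028, 0], [0, 0, 0], 1], [[0.0094, -0.0033, 0], [0, 0, 0], 1], [[0.011, -0.0039, 0], [0, 0, 0], 1], [[0.0126, -0.0045, 0], [0, 0, 0], 1], [[0.0143, -0.0051, 0], [0, 0, 0], 1], [[0.0143, -0.0051, 0], [0, 0, 0], 1], [[0.0143, -0.0051, 0], [0, 0, 0], 1]])

```text
t: 12.85
tool_pos: [0.4936, 0.057, 0.0599]
orientation: [3.095, -0.533, -0.0]
force: [0.1, 0.1, 0.4]
opening: 0.0008
```

```bash
python3 -c "
from h import *
tgt(-.030,0,.060)
"
```

```text
t 12.85 box xyz mm [-35.8   -0.07  59.86] head err 0.0012 z [-0.001 -0.001 -1.   ] Fbox [0.08 0.1  0.38] open 0.0008 q6 1.93
shift [ 0.0091 -0.0031  0.0002]
turn [ 0.0002 -0.0001 -0.0002]
```

Contact with notch 2 expected at −31.3.

jog_arm(commands=[[[0.003, -0.0011, 0], [0, 0, 0], 1], [[0.006, -0.0021, 0], [0, 0, 0], 1], [[0.0085, -0.003, 0], [0, 0, 0], 1], [[0.0085, -0.003, 0], [0, 0, 0], 1], [[0.0085, -0.003, 0], [0, 0, 0], 1]])

```text
t: 13.48
tool_pos: [0.4982, 0.0555, 0.0597]
orientation: [3.095, -0.532, -0.002]
force: [-5.1, 1.6, 3.5]
opening: 0.0006
```

```bash
python3 -c "
from h import *
tgt(-.022,0,.060)
"
```

```text
t 13.47 box xyz mm [-3.095e+01 -1.000e-02  5.975e+01] head err 0.0012 z [-0.002 -0.001 -1.   ] Fbox [-5.36 -0.2   3.48] open 0.0006 q6 1.92
shift [ 0.0141 -0.005   0.0004]
turn [ 0.0002 -0.0003 -0.0002]
```

Notch 2 confirmed by contact. Third click, same stroke.

jog_arm(commands=[[[0.0031, -0.0011, 0], [0, 0, 0], 1], [[0.0047, -0.0017, 0], [0, 0, 0], 1], [[0.0063, -0.0022, 0], [0, 0, 0], 1], [[0.0079, -0.0028, 0], [0, 0, 0], 1], [[0.0094, -0.0033, 0], [0, 0, 0], 1], [[0.011, -0.0039, 0], [0, 0, 0], 1], [[0.0126, -0.0045, 0], [0, 0, 0], 1], [[0.0143, -0.0051, 0], [0, 0, 0], 1], [[0.0143, -0.0051, 0], [0, 0, 0], 1], [[0.0143, -0.0051, 0], [0, 0, 0], 1]])

```text
t: 14.72
tool_pos: [0.5068, 0.0524, 0.0598]
orientation: [3.095, -0.532, -0.002]
force: [-0.1, -0.1, 0.5]
opening: 0.0005
```

```bash
python3 -c "
from h import *
st()
"
```

```text
t 14.72 box xyz mm [-2.181e+01 -5.000e-02  5.975e+01] head err 0.0012 z [-0.002 -0.001 -1.   ] Fbox [-0.04 -0.15  0.52] open 0.0005 q6 1.92
```

jog_arm(commands=[[[-0.03, 0.011, 0], [0, 0, 0], 1], [[-0.05, 0.018, 0], [0, 0, 0], 1], [[-0.05, 0.018, 0.08], [0, 0, 0], 1], [[-0.05, 0.018, 0.16], [0, 0, 0], 1], [[-0.05, -0.08, 0.25], [0, 0, 0], 1], [[-0.05, -0.18, 0.3], [0, 0, 0], 1], [[-0.05, -0.28, 0.3], [0, 0, 0], 1], [[-0.05, -0.38, 0.3], [0, 0, 0], 1], [[-0.05, -0.45, 0.3], [0, 0, 0], 1], [[-0.05, -0.45, 0.3], [0, 0, 0], 1]])

```text
t: 15.98
tool_pos: [0.476, -0.2211, 0.2396]
orientation: [3.093, -0.54, -0.003]
force: [-0.2, 0.4, -0.3]
opening: 0.0004
```

```bash
python3 -c "
from h import *
st()
view('pics/s4.png',[3])
c=cam('top','pics/top4.png')
o=(200,110);f=5
a=cv2.resize(np.ascontiguousarray(c['pixels'][110:220,200:320,::-1]),None,fx=f,fy=f,interpolation=cv2.INTER_CUBIC)
cv2.imwrite('pics/top4z.png',a)
"
```

```text
t 15.97 box xyz mm [  40.85 -268.02  239.57] head err -0.0036 z [-0.002 -0.002 -1.   ] Fbox [-0.35  0.32 -0.3 ] open 0.0004 q6 1.39
```

View pics/s4.png

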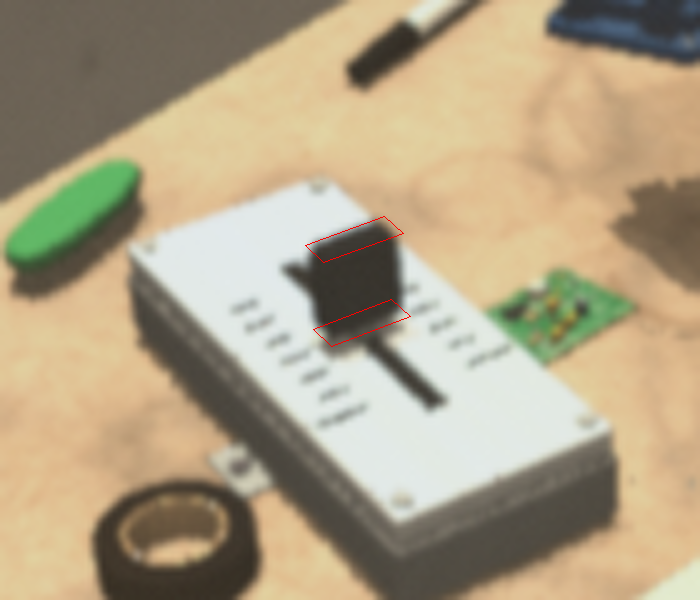

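View pics/top4z.png

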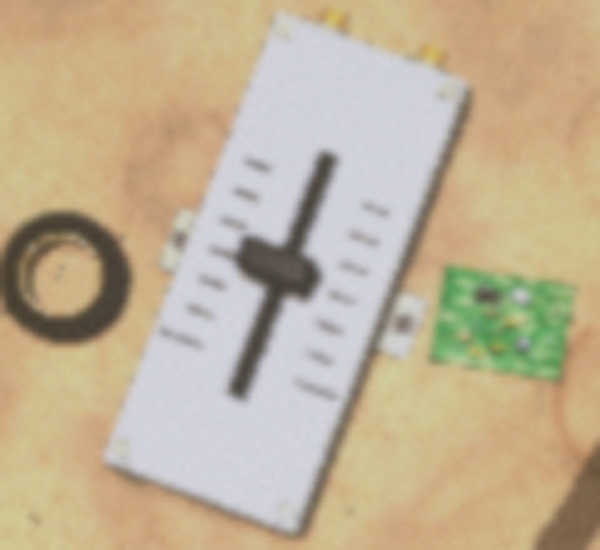

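View pics/top4.png

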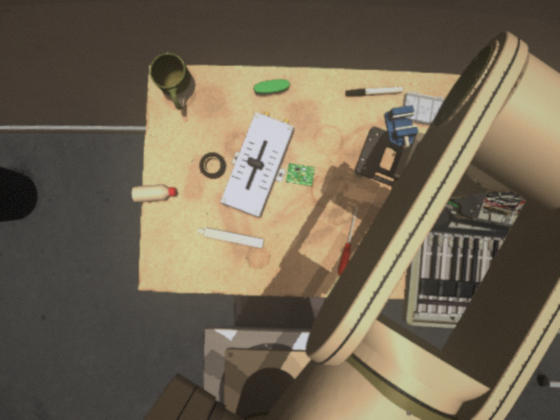

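jog_arm(commands=[[[0, 0, 0.05], [0, 0, 0], 1], [[0, 0, 0.05], [0, 0, 0], 1], [[0, 0, 0.05], [0, 0, 0], 1]])

```text
t: 16.45
tool_pos: [0.4767, -0.2166, 0.2691]
orientation: [3.096, -0.532, -0.003]
force: [-0.7, 0.0, -0.4]
opening: 0.0004
```

```bash
python3 -c "
from h import *
st(); print(robot.close_job())"
```

```text
t 16.45 box xyz mm [  39.97 -263.53  269.11] head err 0.0014 z [-0.002 -0.    -1.   ] Fbox [-0.69 -0.24 -0.36] open 0.0004 q6 1.39
the job is handed in; nothing more can be done
None
```

The lever is resting in its third notch. I handed the job in at about 16.5 s, with the arm clear of everything.

- **To the end stop:** with the gripper closed as one fingertip, I pushed the lever back to the stop nearest the robot. The push force rose to about 12 N there, well above the 6 N detent, and the picture agreed with the zero line.
- **Three clicks out:** I pushed it away one click at a time. Before each push the fingertip met the lever within about 0.5 mm of where that notch should put it. After each click the force fell to zero.
- **Last checks:** the scene and top pictures show the lever at the third line, one notch past where it started (the second). The tape and the circuit board looked unmoved. The key and screwdriver also looked in place, and I moved nothing near them. The arm hid the side cutters in the last picture, so I could not check those.
- **What disagreed:** the camera-based box position was about 2 mm off along the slide, and the fingertip measured about 18 mm thick instead of the 15 mm I had taken from the pad width. I used the positions measured by touch instead.

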